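# Change the handles on the lacquering board

## Task

The blue-lacquered handles on the board's square spindles are dry. Open the tool chest's drawer, change them over - lay every blue handle flat in the drawer and fit every bare wooden handle from the drawer fully home on a spindle, one to a spindle, down on its collar - and then close the drawer fully. Any order and any spindle will do; leave the can, the mallet and the sharpening stone where they are.

Things in the scene. Friction and masses are not known exactly. Their poses are not given: they have to be found in the camera images.
- chest_front (a point): on the low dark wooden tool chest with one drawer and a lighter drawer front, 260 deep (x) x 380 wide (y) x 85 high; fixed on the bench. This point: middle of the lower edge of its front, on the bench. The front looks along its own -x; the drawer slides out that way.
- chest_drawer0 (a joint): the drawer's slide, m: 0 shut, grows as it opens, stop 0.181; 1 N friction, stays where left. Inside the drawer: 215 long (x) x 338 wide (y), floor 22 above the bench, side walls to 63, front panel to 74. Closed, the inside of its front wall is 21 behind (+x of) chest_front. Open by d: the front d - 6 mm of it is clear of the chest top; handles start in the front 135.
- chest_drawer0_handle (a point): middle of the drawer's brass bar handle: a horizontal round bar 11 in diameter and 120 long, across the front (chest y), its axis 35 in front of the drawer front and 47 above the bench, on two 8 mm posts 51 either side of the middle; the chest's top is 38 above it.
- stand: wooden lacquering board 220 x 220 x 18 high, fixed on the bench; origin: centre of its underside. Four spindles stand on it at x, y = +-58 mm.
- spindle1: one of four fixed steel spindles on the board: a round dark collar 28 in diameter and 10 high, from which a square shaft 12 x 12 stands up 30 more (total 40 high; the last 4 mm taper to 8 x 8). Origin: on its axis at its foot, on top of the board (18 above the bench). x and y are square to the shaft's flats; each spindle stands at an angle of its own.
- spindle2: one of four fixed steel spindles on the board: a round dark collar 28 in diameter and 10 high, from which a square shaft 12 x 12 stands up 30 more (total 40 high; the last 4 mm taper to 8 x 8). Origin: on its axis at its foot, on top of the board (18 above the bench). x and y are square to the shaft's flats; each spindle stands at an angle of its own.
- spindle3: one of four fixed steel spindles on the board: a round dark collar 28 in diameter and 10 high, from which a square shaft 12 x 12 stands up 30 more (total 40 high; the last 4 mm taper to 8 x 8). Origin: on its axis at its foot, on top of the board (18 above the bench). x and y are square to the shaft's flats; each spindle stands at an angle of its own.
- spindle4: one of four fixed steel spindles on the board: a round dark collar 28 in diameter and 10 high, from which a square shaft 12 x 12 stands up 30 more (total 40 high; the last 4 mm taper to 8 x 8). Origin: on its axis at its foot, on top of the board (18 above the bench). x and y are square to the shaft's flats; each spindle stands at an angle of its own.
- handle1: carved bare pale beech handle, a bar with round ends 84 long (x) x 34 wide (y) x 22 thick (z), 45 g, with a 14 x 14 square bore right through its middle along z, square to x and y, edged in brass. Origin: centre of the bar, 11 above what it lies on, 21 above a spindle's foot when fully home. Same both ways up; fits in four directions. Starts flat in the drawer; None from the start if absent.
- handle2: carved bare mid-brown cherry handle, a bar with round ends 84 long (x) x 34 wide (y) x 22 thick (z), 45 g, with a 14 x 14 square bore right through its middle along z, square to x and y, edged in brass. Origin: centre of the bar, 11 above what it lies on, 21 above a spindle's foot when fully home. Same both ways up; fits in four directions. Starts flat in the drawer; None from the start if absent.
- handle3: carved bare very dark walnut handle, a bar with round ends 84 long (x) x 34 wide (y) x 22 thick (z), 45 g, with a 14 x 14 square bore right through its middle along z, square to x and y, edged in brass. Origin: centre of the bar, 11 above what it lies on, 21 above a spindle's foot when fully home. Same both ways up; fits in four directions. Starts flat in the drawer; None from the start if absent.
- handle4: carved bare amber oak handle, a bar with round ends 84 long (x) x 34 wide (y) x 22 thick (z), 45 g, with a 14 x 14 square bore right through its middle along z, square to x and y, edged in brass. Origin: centre of the bar, 11 above what it lies on, 21 above a spindle's foot when fully home. Same both ways up; fits in four directions. Starts flat in the drawer; None from the start if absent.
- dry1: dry blue-lacquered handle, of the same shape and size as handle1 (84 x 34 x 22, 45 g, origin at its centre, same axes and bore). Starts fully home on a spindle of the board; None from the start if absent.
- dry2: dry blue-lacquered handle, of the same shape and size as handle1 (84 x 34 x 22, 45 g, origin at its centre, same axes and bore). Starts fully home on a spindle of the board; None from the start if absent.
- drawer_floor (a point): middle of the drawer's floor, on its upper face, 22 above the bench; axes as chest_front. It moves with the drawer. A handle lying flat in the drawer has its origin 11 above it.
- can: bystander: a full steel can, 76 in diameter, 100 high, standing on the bench; origin: centre of its underside
- mallet: bystander: a carver's round mallet standing on its head, 80 in diameter, 210 high; origin: centre of its underside
- stone: bystander: a sharpening stone in a wooden tray, 60 x 170 x 34 high, lying on the chest's top; origin: centre of its underside
Mind the look-alikes: they are no part of the job. Leave any purple or red look-alike of the dry1 alone.

How it is judged:
By the outcome, as a careful person would: the job done as asked, in the order asked, and still so for the second after the job is handed in, with the robot touching nothing.
Of dry1, dry2 only 1 to 2 are there at a start; the rules pass over those that are not, and their reading is None.
Of handle1, handle2, handle3, handle4 only 3 to 4 are there at a start; the rules pass over those that are not, and their reading is None.
At some moment in a run one of handle1, handle2, handle3, handle4, dry1, dry2 may be knocked a few centimetres aside while the robot is not near it.
Once in a run the grip may slacken for a moment while it holds something.
It also fails if it takes over 210 s, if anything falls off the work surface, if the arm or the gripper's body presses on something with over 40 N, if the wrist force passes 120 N, or if a joint passes its speed limit or range.

## Robot

A 6-joint arm with a two-finger parallel gripper is mounted at the origin on the work surface. World frame = base frame: x ahead of the robot, y to its left, z up, the work surface at z = 0. Lengths are in m, angles in degrees, forces in N, time in s.
With the tool pointing down it reaches from about 0.35 to 0.975 m from the base axis. Payload 4.9 kg.
Tool frame: the origin (TCP) lies at the very end of the fingers, on their centre line; the grasp point (between the pads) lies 19 mm behind it (grip_depth is the distance from the TCP to the grasp point, in m); z points along the fingers, y is the direction in which the jaws open and shut (so a half turn about z gives the same grasp; the last joint's range is limited). The gripper opens to 85 mm and grips with 20 to 120 N. Pads are 22 mm wide; open, the fingers measure 114 mm over their backs; the gripper's body (76 mm by 85 mm) begins 54 mm behind the grasp point. The pads swing forward as they close: fully open they stand 13 mm farther back than shut.
Start: joints at [-73.339, 3.019, 92.412, -0, 84.569, -6.818], TCP at [0.249, -0.573, 0.231] pointing down, gripper open.
Joint ranges: [-172.51, 172.51], [-57.92, 126.97], [3.15, 148.05], [-58.71, 238.71], [5.1, 150.11], [-179.66, 179.66]. Speed limits (degrees/s): [147.25, 147.25, 180, 180, 180, 180].

## Interface

Orientations are given as a 3x3 rotation matrix whose columns are the frame's x, y, z axes.
In Python, from plant import * gives the robot as it stands. Calls block until the motion is done:
- move_ptp(position, orientation): joint-space move of the TCP to a pose.
- line_to(position, rot=None, speed=0.15): straight line of the TCP; rot=None keeps the orientation; speed is the mean speed in m/s.
- set_joints(angles): joint-space move.
- grip(opening, squeeze=None): finger opening in m; squeeze is the grip in N (None keeps the last); returns when the fingers have stopped.
- sleep(seconds).
- inverse_kinematics(position, orientation): joint angles nearest the present ones, or None.
- grab_frame(name): name is "side" or "top"; returns a dict with "frame" (384x512x3 uint8, red, green, blue), "mtx" (3x3 intrinsics, pixels), "k1" (the pictures are not rectified: a ray, as slopes to the right and down, at radius r is drawn at 1 + k1 r^2 times it, then the intrinsics apply), "position" and "rotation" of the camera in the world. Camera axes: x right, y up, looking along -z (the intrinsics and any distortion apply to the point x, -y, -z); pixel columns grow to the right and rows downward; lengths in m; the calibration is good to about 2 mm. A picture is of the moment at which its call begins. There is no depth.
A pose or a line that the arm cannot do raises PlanningError and nothing moves.
- finish_job(): hands the job in, once; it reports no verdict.
Readings, each from a call of its own:
- read_t(): time.
- read_joint_pos(): joint angles.
- read_qd(): joint speeds.
- read_tau(): joint torques, N m.
- read_tool_pos(): TCP position.
- read_eef_rot(): TCP orientation.
- read_wrist_force(): force on the tool from outside, world axes, zero at the start.
- read_ft_torque(): the same for the moment, N m.
- read_opening(): finger opening in m.
Only numpy, scipy, OpenCV 4.12 (cv2) and the standard library are available. Lean on these libraries where they do the work, as an engineer would, in place of code of your own. Each camera call takes 0.05 s, during which the arm holds its last target.

## Working session

There is one attempt and no reset: what is moved stays moved. The work goes in short steps, each a Python script; the robot and the scene stay as the last script left them, time stands still between calls to the robot, and variables do not carry over. Pictures are saved under pics/ and viewed, and the job is handed in when it is done.

```bash
ls; mkdir -p pics
python3 - <<'E'
from plant import *
import cv2
for n in ("side","top"):
    f=grab_frame(n); cv2.imwrite(f"pics/{n}0.png",f["frame"][:,:,::-1]); print(n,f["mtx"],f["k1"],f["position"],f["rotation"])
print(read_t(),read_tool_pos(),read_eef_rot(),read_opening())
E
```

```text
pics
side [[355.17383623   0.         249.81612626]
 [  0.         355.17383623 194.61731416]
 [  0.           0.           1.        ]] 0.012842756573438866 [ 0.37338805 -0.89182889  0.59702708] [[ 0.97058988  0.11518011 -0.21139732]
 [-0.24073072  0.47165528 -0.84828652]
 [ 0.00200093  0.87422814  0.48551123]]
top [[394.61910816   0.         260.25070053]
 [  0.         394.61910816 192.4621916 ]
 [  0.           0.           1.        ]] -0.09315771321072534 [ 0.38685957 -0.05644396  1.1425373 ] [[-0.0264945   0.98104777 -0.19194613]
 [-0.99943799 -0.02994068 -0.01507517]
 [-0.02053646  0.19143885  0.98128967]]
0.1 [ 0.24882935 -0.57273036  0.2301871 ] [[ 9.17201944e-01  3.98422245e-01 -5.55773263e-04]
 [ 3.98422591e-01 -9.17200316e-01  1.73788791e-03]
 [ 1.82657791e-04 -1.81542679e-03 -9.99998335e-01]] 0.08557888099281306
```

View pics/side0.png

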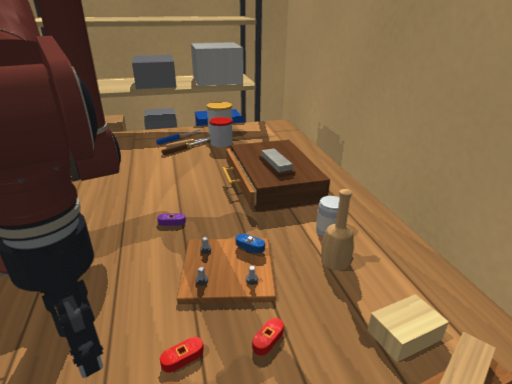

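View pics/top0.png

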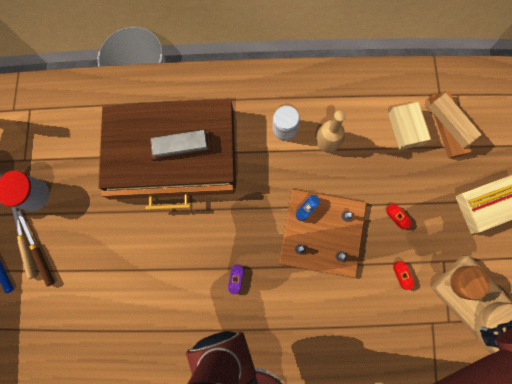

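One blue handle is on the board, at about top (308,207). The chest is on the left, with its bar at (168,202). The purple and red handles are look-alikes. I'll write the helpers next and look at enlarged crops.

```bash
cat > h.py <<'E'
import numpy as np, cv2
from plant import *
def cam(n,save=None):
    f=grab_frame(n); f["n"]=n
    if save: cv2.imwrite(f"pics/{save}.png",f["frame"][:,:,::-1])
    return f
def dist(f): return np.array([f["k1"],0,0,0,0.])
def ray(f,u,v):
    p=cv2.undistortPoints(np.array([[[u,v]]],float),f["mtx"],dist(f)).ravel()
    d=f["rotation"]@np.array([p[0],-p[1],-1.]); return f["position"],d
def at(f,u,v,z):
    o,d=ray(f,u,v); return o+d*(z-o[2])/d[2]
def proj(f,P):
    P=np.atleast_2d(P); q=(P-f["position"])@f["rotation"]; q=q*[1,-1,-1]
    return cv2.projectPoints(q,np.zeros(3),np.zeros(3),f["mtx"],dist(f))[0].reshape(-1,2)
def crop(f,u0,v0,w,h,s,name,draw=()):
    im=np.ascontiguousarray(f["frame"][v0:v0+h,u0:u0+w,::-1]); im=cv2.resize(im,None,fx=s,fy=s,interpolation=cv2.INTER_CUBIC)
    for pts,col in draw:
        q=((proj(f,pts)-[u0,v0]+.5)*s-.5).round().astype(int); cv2.polylines(im,[q.reshape(-1,1,2)],False,col,1)
    for k in range(0,w,10): cv2.putText(im,str(u0+k),(k*s,8),0,.3,(255,255,255),1); cv2.line(im,(k*s,9),(k*s,13),(255,255,255),1)
    for k in range(10,h,10): cv2.putText(im,str(v0+k),(0,k*s+3),0,.3,(255,255,255),1)
    cv2.imwrite(f"pics/{name}.png",im)
def Rdown(a):
    """tool down, jaw (y) axis at world angle a deg"""
    a=np.radians(a); y=np.array([np.cos(a),np.sin(a),0]); z=np.array([0,0,-1.]); return np.column_stack([np.cross(y,z),y,z])
def rect(c,a,l,w,z):
    a=np.radians(a); R=np.array([[np.cos(a),-np.sin(a)],[np.sin(a),np.cos(a)]])
    q=np.array([[1,1],[1,-1],[-1,-1],[-1,1],[1,1]])*[l/2,w/2]
    return np.c_[q@R.T+np.asarray(c)[:2],np.full(5,z)]
def circ(c,r,z):
    t=np.linspace(0,2*np.pi,40); return np.c_[c[0]+r*np.cos(t),c[1]+r*np.sin(t),np.full(40,z)]
def slot(c,a,z,l=.084,w=.034):
    t=np.linspace(-90,90,15); r=w/2; s=l/2-r
    x=np.r_[s+r*np.cos(np.radians(t)),-s-r*np.cos(np.radians(t))]; y=np.r_[r*np.sin(np.radians(t)),-r*np.sin(np.radians(t))]
    x=np.r_[x,x[0]];y=np.r_[y,y[0]]
    a=np.radians(a); return np.c_[c[0]+x*np.cos(a)-y*np.sin(a),c[1]+x*np.sin(a)+y*np.cos(a),np.full(len(x),z)]
E
python3 - <<'E'
from h import *
t=cam("top"); s=cam("side")
crop(t,275,180,100,100,6,"b_top"); crop(s,170,220,110,90,7,"b_side")
crop(t,90,90,150,125,5,"c_top"); crop(s,210,130,130,85,6,"c_side")
E
```

```text
(no output)
```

View pics/b_top.png

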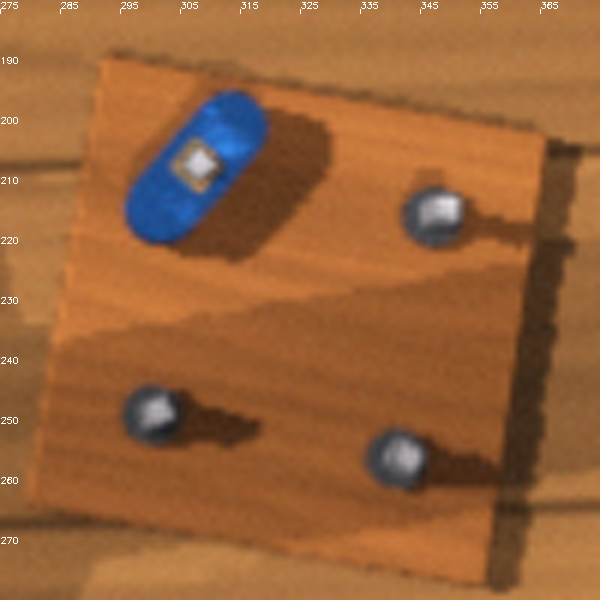

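View pics/b_side.png

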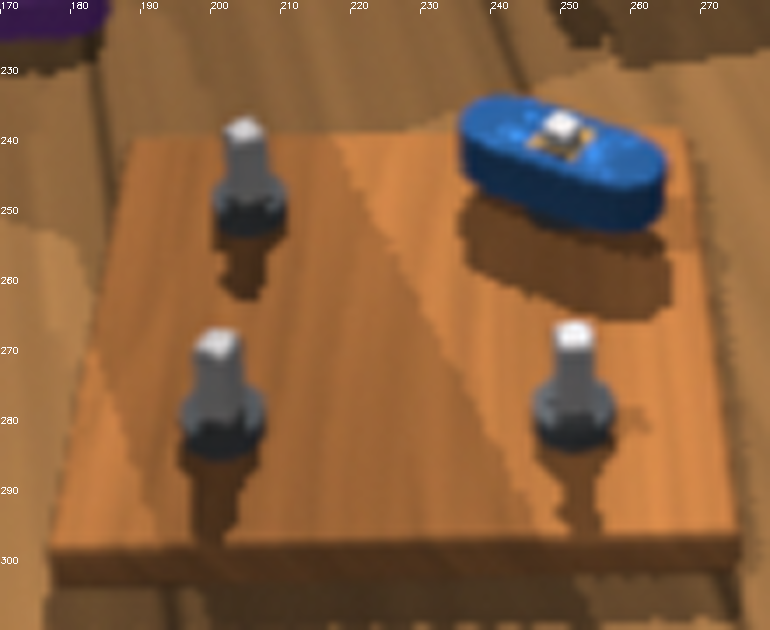

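View pics/c_top.png

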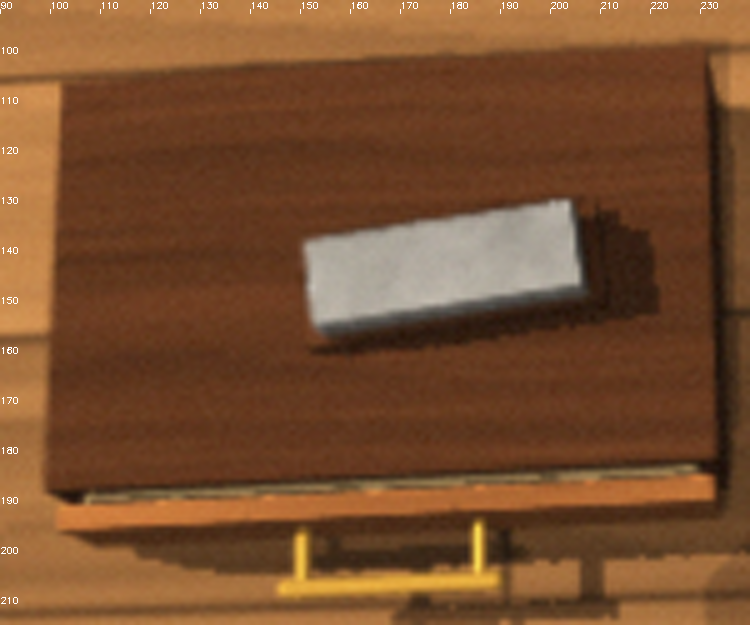

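View pics/c_side.png

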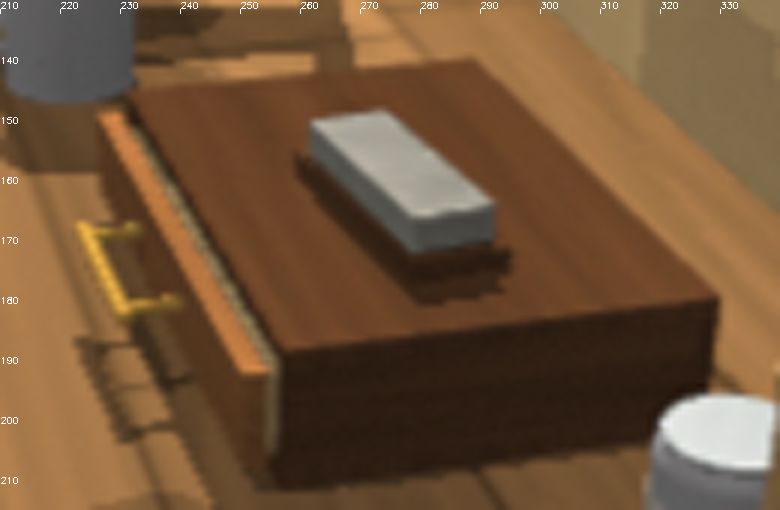

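```bash
cat > m.py <<'E'
from h import *
t=cam("top"); s=cam("side")
o=.5
def tri(a,b):
    (o1,d1),(o2,d2)=ray(t,*a),ray(s,*b); d1/=np.linalg.norm(d1); d2/=np.linalg.norm(d2)
    k=np.linalg.lstsq(np.c_[d1,-d2],o2-o1,rcond=None)[0]; p,q=o1+k[0]*d1,o2+k[1]*d2; return (p+q)/2,np.linalg.norm(p-q)
if __name__=="__main__":
    np.set_printoptions(precision=4,suppress=True)
    print("chest")
    for u in [(102.4,107),(231.6,100),(233.2,182.4),(99,188)]: print(at(t,u[0]-o,u[1]-o,.085))
    for u in [(287,188.3),(257.2,191),(330,179.3)]: pass
    print("side chest corner near", at(s,256.5,187.8,.085), at(s,328.8,179,.085))
    print("handle", at(t,145.6-o,207.5-o,.047),at(t,190-o,205.3-o,.047), at(s,223.5,167.5,.047),at(s,231,182,.047))
    print("board")
    for u in [(292.2,189.5),(365.8,202.5),(356.7,276.7),(280.5,262.8)]: print(at(t,u[0]-o,u[1]-o,.018))
    for n,a,b in [("A",(308.5,207.2),(250.3,237.9)),("B",(348.3,215),(251.9,267.9)),("C",(301.2,248.7),(204.9,238.6)),("D",(342.2,256),(201,269))]:
        a=np.array(a)-o;b=np.array(b)-o
        print(n,at(t,*a,.058),at(s,*b,.058),tri(a,b))
E
python3 m.py
```

```text
chest
[0.8653 0.4184 0.085 ]
[0.8694 0.0366 0.085 ]
[0.6256 0.0348 0.085 ]
[0.6218 0.4134 0.085 ]
side chest corner near [0.6267 0.0398 0.085 ] [0.8688 0.0431 0.085 ]
handle [0.569  0.2895 0.047 ] [0.5717 0.1616 0.047 ] [0.5681 0.2926 0.047 ] [0.5719 0.1703 0.047 ]
board
[ 0.6143 -0.1308  0.018 ]
[ 0.5694 -0.3423  0.018 ]
[ 0.3597 -0.3016  0.018 ]
[ 0.4051 -0.0894  0.018 ]
A [ 0.5547 -0.1713  0.058 ] [ 0.5536 -0.1697  0.058 ] (array([ 0.5539, -0.1711,  0.0591]), np.float64(0.00127846686706099))
B [ 0.5294 -0.2807  0.058 ] [ 0.5292 -0.283   0.058 ] (array([ 0.5297, -0.2811,  0.0563]), np.float64(0.00010294739843298828))
C [ 0.4408 -0.146   0.058 ] [ 0.44   -0.1449  0.058 ] (array([ 0.4403, -0.1459,  0.0587]), np.float64(0.0008574424338447803))
D [ 0.4175 -0.2568  0.058 ] [ 0.416 -0.259  0.058] (array([ 0.4169, -0.257 ,  0.0563]), np.float64(0.0013893144768959826))
```

```bash
cat >> h.py <<'E'
np.set_printoptions(precision=4,suppress=True)
def best(p,a):
    q0=np.array(read_joint_pos()); c=[]
    for k in (0,180):
        q=inverse_kinematics(np.array(p,float),Rdown(a+k))
        if q is not None: c.append((np.abs(np.array(q)-q0).max(),a+k))
    return min(c)[1]
def go(p,a):
    k=best(p,a); move_ptp(np.array(p,float),Rdown(k)); return k
def lin(p,speed=.15,a=None): line_to(np.array(p,float),None if a is None else Rdown(a),speed)
def st(): print("t%.1f"%read_t(),"tcp",np.array(read_tool_pos()),"F",np.array(read_wrist_force()),"M",np.array(read_ft_torque()),"op %.4f"%read_opening())
E
python3 - <<'E'
from h import *
t=cam("top"); print("purple",at(t,236,279,.022))
grip(.028)
go([.5695,.2265,.20],0.8); st()
lin([.5695,.2265,.06],.15); st(); cam("side","bar");
E
```

```text
purple [0.3621 0.035  0.022 ]
t4.0 tcp [0.5698 0.2258 0.2   ] F [-0.0866 -0.3356 -0.1345] M [ 0.0412 -0.0432  0.0164] op 0.0280
t5.0 tcp [0.5705 0.2268 0.0613] F [ 0.1555 -0.1768  0.1892] M [ 0.0058  0.0307 -0.0048] op 0.0282
```

View pics/bar.png

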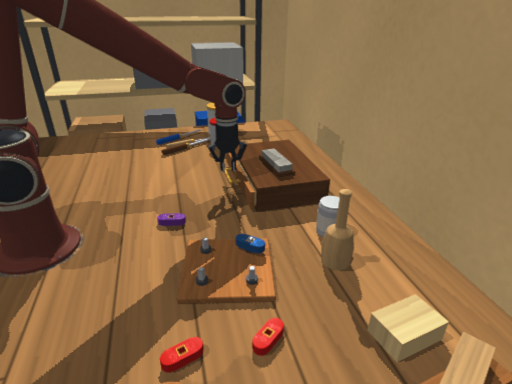

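The gripper is straddling the bar at about (229,165) in the side view. I'll lower it, grip the bar and pull.

Run:
```python
from h import *
lin([.5695,.2265,.028],.06); st()
grip(.0,40); st()
import math
p=np.array(read_tool_pos()); d=np.array([math.cos(math.radians(.8)),math.sin(math.radians(.8)),0])
for s in (.03,.08,.13,.165,.172,.178):
    lin(p-d*s,.08); st()
    if np.linalg.norm(read_wrist_force())>25: break
```

```text
t5.8 tcp [0.5739 0.2267 0.0319] F [ 0.3626 -2.7525 14.1458] M [-0.3006 -0.5837 -0.0875] op 0.0279
t6.1 tcp [0.5703 0.2266 0.0287] F [ 0.0665 -0.952   7.3352] M [-0.1088  0.0139  0.0049] op 0.0098
t6.6 tcp [0.5394 0.2261 0.0287] F [-0.6442 -0.7685  7.5214] M [-0.1108  0.144   0.0327] op 0.0095
t7.4 tcp [0.4888 0.2252 0.0287] F [-0.6547 -2.4597  7.2226] M [-0.2913  0.0605  0.0205] op 0.0095
t8.1 tcp [0.4385 0.2243 0.0287] F [-0.4926 -2.5559  8.2897] M [-0.5053  0.0812  0.0385] op 0.0094
t8.7 tcp [0.4034 0.2237 0.0286] F [-0.9464 -5.0265  8.9848] M [-0.6876  0.0853 -0.004 ] op 0.0099
t9.0 tcp [0.3964 0.2236 0.0287] F [-1.2029 -4.5163  8.3955] M [-0.6747  0.127   0.0654] op 0.0096
t9.2 tcp [0.3905 0.2235 0.0287] F [-0.9823 -4.0293  9.8374] M [-0.6984  0.169   0.0272] op 0.0094
```

Run:
```python
from h import *
grip(.028); p=np.array(read_tool_pos()); p[2]=.2; lin(p,.2)
go([.35,-.25,.3],0); st()
t=cam("top","top1"); s=cam("side")
crop(t,85,170,160,130,5,"d_top"); crop(s,180,120,140,100,5,"d_side")
```

```text
t12.3 tcp [ 0.3503 -0.2494  0.2996] F [-0.1779 -0.0943  1.0089] M [ 0.0333  0.0539 -0.0151] op 0.0279
```

View pics/d_top.png

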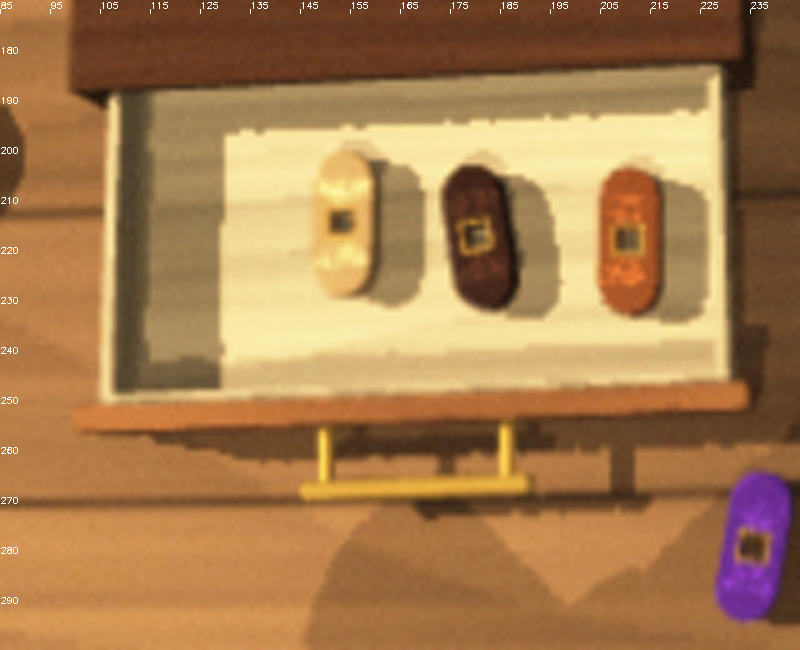

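View pics/d_side.png

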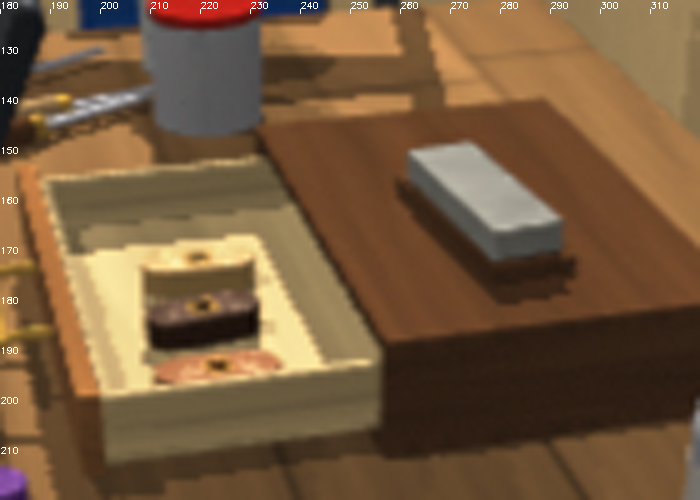

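The drawer is open with three bare handles in it: beech at (154,214), walnut at (181,218) and orange at (211,218). That matches the three free spindles. Next I'll measure the handle poses and look closely at the spindles for their angles.

Run:
```python
from h import *
t=cam("top"); s=cam("side")
o=.5
res={}
for n,c,e1,e2 in [("beech",(345,222),(348,152),(343,297)),("walnut",(480,238),(470,165),(492,310)),("orange",(630,240),(633,168),(630,314))]:
    P=[at(t,85+x/5-o,170+y/5-o,.044) for x,y in (c,e1,e2)]
    m=(P[1]+P[2])/2; d=P[1]-P[2]; a=np.degrees(np.arctan2(d[1],d[0]))
    print(n,"bore",P[0],"mid",m,"len",np.linalg.norm(d),"ang",a); res[n]=((m*.5+P[0]*.5),a)
crop(t,85,170,160,130,5,"d_ov",[(slot(m,a,.044),(0,255,0)) for m,a in res.values()]+[(rect(m,a,.014,.014,.044),(0,255,0)) for m,a in res.values()])
print("front inner", at(t,85+105/5-o,170+398/5-o,.063),at(t,85+735/5-o,170+377/5-o,.063))
# spindles
cs={"B":(.5297,-.2811),"C":(.4403,-.1459),"D":(.4169,-.257),"A":(.5539,-.1711)}
rows=[]
for f in (t,s):
    row=[]
    for k,c in cs.items():
        u=proj(f,[*c,.053])[0]; x0,y0=(u-9).round().astype(int)
        im=f["frame"][y0:y0+18,x0:x0+18,::-1]; im=cv2.resize(im,None,fx=11,fy=11,interpolation=cv2.INTER_CUBIC); row.append(im); print(k,x0,y0)
    rows.append(np.hstack(row))
cv2.imwrite("pics/sp.png",np.vstack(rows))
```

```text
beech bore [0.5489 0.2655 0.044 ] mid [0.5477 0.2652 0.044 ] len 0.08316589133163138 ang -0.6784407086129445
walnut bore [0.5377 0.1877 0.044 ] mid [0.5382 0.1872 0.044 ] len 0.0840529175054304 ang 9.182620477085901
orange bore [0.5342 0.1023 0.044 ] mid [0.5339 0.1015 0.044 ] len 0.0827754607866792 ang -1.3989524258890738
front inner [0.4508 0.3944 0.063 ] [0.4548 0.0424 0.063 ]
B 339 206
C 292 239
D 332 247
A 299 198
B 242 260
C 196 231
D 192 261
A 241 230
```

View pics/d_ov.png

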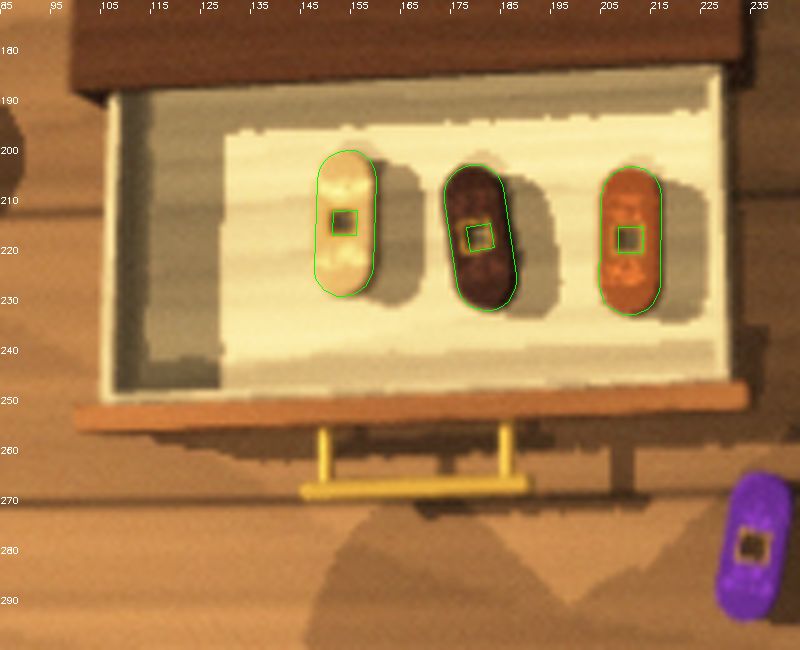

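View pics/sp.png

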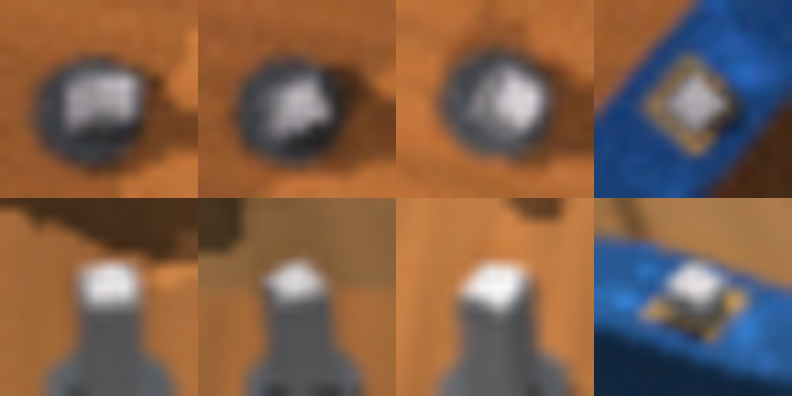

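```bash
cat > spfit.py <<'E'
from h import *
from scipy.optimize import minimize
S=8
def sq(a,h,z):
    t=np.radians(a+45+np.arange(4)*90); return np.c_[np.cos(t)*h*2**.5,np.sin(t)*h*2**.5,np.full(4,z)]
def faces(c,a):
    c=np.array([c[0],c[1],0]); t=np.radians(np.arange(0,360,15))
    lo=np.c_[.014*np.cos(t),.014*np.sin(t),np.full(24,.018)]; hi=lo+[0,0,.010]
    F=[(np.vstack([lo]),'cs')]+[(np.array([lo[i],lo[(i+1)%24],hi[(i+1)%24],hi[i]]),'cs') for i in range(24)]+[(hi,'ct')]
    b,m,tp=sq(a,.006,.028),sq(a,.006,.054),sq(a,.004,.058)
    for i in range(4):
        j=(i+1)%4; F.append((np.array([b[i],b[j],m[j],m[i]]),f's{i}'))
    for i in range(4):
        j=(i+1)%4; F.append((np.array([m[i],m[j],tp[j],tp[i]]),f't{i}'))
    F.append((tp,'top'))
    return [(p+c,l) for p,l in F]
def resid(f,c,a,du,sig=.55,full=False):
    ctr=proj(f,[c[0],c[1],.04])[0]; x0,y0=(ctr-16).astype(int); W=32
    img=f["frame"][y0:y0+W,x0:x0+W].astype(float)
    lab=np.zeros((W*S,W*S),np.uint8); L={'bg':0}
    cc=np.array([*c,.04])
    for P,l in faces(c,a):
        if l[0] in 'st' and l!='top':
            m=P.mean(0); n=np.cross(P[1]-P[0],P[2]-P[1]); 
            if n@(m-cc)<0:n=-n
            if n@(f["position"]-m)<=0: continue
        k=L.setdefault(l,len(L))
        q=((proj(f,P)+du-[x0,y0]+.5)*S-.5).round().astype(np.int32); cv2.fillPoly(lab,[q],int(k))
    cov=[]
    for k in range(len(L)):
        m=cv2.GaussianBlur((lab==k).astype(np.float32),(0,0),sig*S); cov.append(cv2.resize(m,(W,W),interpolation=cv2.INTER_AREA))
    cov=np.array(cov)
    core=cov[0]<.98
    # only upper part + some border; downweight collar side
    w=core*1.0
    A=(cov.reshape(len(L),-1).T)*w.reshape(-1,1); y=img.reshape(-1,3)*w.reshape(-1,1)
    A=A[w.ravel()>0]; y=y[w.ravel()>0]
    x=np.linalg.solve(A.T@A+.05*np.eye(A.shape[1]),A.T@y); r=y-A@x
    # evaluate on pixels dominated by spindle shaft/top + neighbours
    return (r**2).mean()
def fit(f,c,zs=None):
    out=[]
    for a in np.arange(-45,45,3):
        b=min(((resid(f,c,a,np.array([du,dv])),du,dv) for du in np.arange(-1.2,1.3,.4) for dv in np.arange(-1.2,1.3,.4)))
        r=minimize(lambda p:resid(f,c,a,p),b[1:],method="Nelder-Mead",options=dict(maxfev=40,initial_simplex=np.array(b[1:])+np.array([[0,0],[.2,0],[0,.2]])))
        out.append((a,r.fun,*r.x))
    return np.array(out)
if __name__=="__main__":
    t=cam("top"); s=cam("side")
    for k,c in {"B":(.5297,-.2811),"C":(.4403,-.1459),"D":(.4169,-.257)}.items():
        for f in (t,s):
            o=fit(f,c); i=o[:,1].argsort()[:6]
            print(k,f["n"]," ".join("%d:%.0f"%(a,e) for a,e in o[:,:2]),"best",o[i[0]])
E
time python3 spfit.py
```

```text
B top -45:202 -42:192 -39:186 -36:171 -33:162 -30:152 -27:138 -24:125 -21:114 -18:103 -15:97 -12:92 -9:89 -6:89 -3:89 0:98 3:104 6:114 9:126 12:137 15:154 18:167 21:182 24:198 27:209 30:223 33:272 36:249 39:222 42:210 best [-3.     88.7536  1.     -0.0875]
B side -45:225 -42:223 -39:217 -36:216 -33:211 -30:208 -27:207 -24:205 -21:204 -18:203 -15:201 -12:201 -9:199 -6:199 -3:197 0:200 3:202 6:211 9:216 12:217 15:222 18:228 21:230 24:230 27:235 30:233 33:233 36:230 39:230 42:231 best [ -3.     197.0575  -0.0068   0.3746]
C top -45:200 -42:206 -39:211 -36:214 -33:215 -30:214 -27:218 -24:214 -21:215 -18:208 -15:206 -12:200 -9:195 -6:184 -3:170 0:160 3:152 6:143 9:134 12:139 15:135 18:135 21:139 24:140 27:146 30:153 33:171 36:172 39:178 42:184 best [  9.     134.3687   0.8405  -0.3967]
C side -45:204 -42:206 -39:204 -36:204 -33:207 -30:205 -27:205 -24:203 -21:201 -18:204 -15:202 -12:203 -9:205 -6:208 -3:207 0:200 3:197 6:198 9:191 12:195 15:198 18:195 21:191 24:197 27:195 30:196 33:207 36:209 39:203 42:203 best [ 21.     191.1957  -0.0813  -0.5119]
D top -45:122 -42:120 -39:116 -36:115 -33:122 -30:123 -27:123 -24:124 -21:132 -18:135 -15:144 -12:148 -9:152 -6:156 -3:163 0:168 3:170 6:169 9:175 12:175 15:172 18:170 21:165 24:160 27:155 30:146 33:141 36:138 39:131 42:126 best [-36.     115.1526   1.677   -0.246 ]
D side -45:253 -42:246 -39:250 -36:246 -33:246 -30:245 -27:246 -24:247 -21:250 -18:252 -15:255 -12:256 -9:262 -6:268 -3:285 0:277 3:273 6:271 9:269 12:267 15:267 18:268 21:267 24:264 27:261 30:264 33:260 36:262 39:257 42:257 best [-30.     245.4851  -0.45     0.3   ]
real	4m17.219s
user	4m6.522s
sys	0m0.239s
```

```bash
cat > sp2.py <<'E'
from spfit import *
t=cam("top"); s=cam("side")
ang={"B":-6,"C":16,"D":-36}
cs={"B":(.5297,-.2811),"C":(.4403,-.1459),"D":(.4169,-.257)}
for k,c in cs.items():
    for f in (t,s):
        g=[(resid(f,c,ang[k],np.array([du,dv])),du,dv) for du in np.arange(-2,2.1,.5) for dv in np.arange(-2,2.1,.5)]
        b=min(g); r=minimize(lambda p:resid(f,c,ang[k],p),b[1:],method="Nelder-Mead",options=dict(maxfev=50,initial_simplex=np.array(b[1:])+np.array([[0,0],[.2,0],[0,.2]])))
        P=at(f,*(proj(f,[*c,.04])[0]+r.x),.04); print(k,f["n"],r.x,r.fun,P)
E
time python3 sp2.py
```

```text
B top [ 0.9  -0.05] 87.77057378769118 [ 0.5298 -0.2837  0.04  ]
B side [0.0586 0.2605] 201.4800897479965 [ 0.5296 -0.282   0.04  ]
C top [ 0.8684 -0.3969] 134.34221715304542 [ 0.4413 -0.1484  0.04  ]
C side [ 0.0307 -0.4667] 194.71891445953403 [ 0.4406 -0.1439  0.04  ]
D top [ 1.6762 -0.3481] 125.46431753754969 [ 0.4177 -0.2617  0.04  ]
D side [-0.399   0.2738] 244.51030574404345 [ 0.4159 -0.2577  0.04  ]
real	0m19.408s
user	0m14.990s
sys	0m0.274s
```

Fitted spindle angles are B -6°, C 16° and D -36°. The two cameras disagree by about 3 mm in y on the board. I'll pick the orange handle, hold it over B and use it as a calibration target.

```bash
cat >> h.py <<'E'
def pick(c,hang,z=.026,op=.055,F=40,up=.18):
    k=go([c[0],c[1],up],hang+90); grip(op)
    lin([c[0],c[1],z+.03],.2); lin([c[0],c[1],z],.08); st()
    grip(0,F); sleep(.1); st()
    lin([c[0],c[1],up],.2); st(); return k
E
python3 - <<'E'
from h import *
print(pick((.534,.102),-1.2))
go([.530,-.2830,.13],84); lin([.530,-.2830,.095],.1); st()
t=cam("top"); s=cam("side")
d=read_tool_pos(); z=d[2]-.004+.022
ov=lambda:[(slot(d,-6,z),(0,255,0)),(slot(d,-6,z-.022),(0,200,255))]
crop(t,300,180,90,80,7,"g_t",ov()); crop(s,205,190,100,90,7,"g_s",ov())
E
```

```text
t15.9 tcp [0.5335 0.102  0.0253] F [0.1453 0.0635 0.2877] M [ 0.0033 -0.0069  0.0171] op 0.0548
t16.3 tcp [0.5346 0.102  0.0267] F [-0.2431 -0.0575  2.2143] M [ 0.0896 -0.0207 -0.0405] op 0.0332
t17.2 tcp [0.5329 0.1019 0.1782] F [-0.2461 -0.158   0.2575] M [0.0133 0.0052 0.0157] op 0.0328
88.8
t19.2 tcp [ 0.5298 -0.2824  0.0944] F [ 0.0428 -0.1238 -0.1135] M [ 0.0069  0.037  -0.0103] op 0.0330
```

View pics/g_t.png

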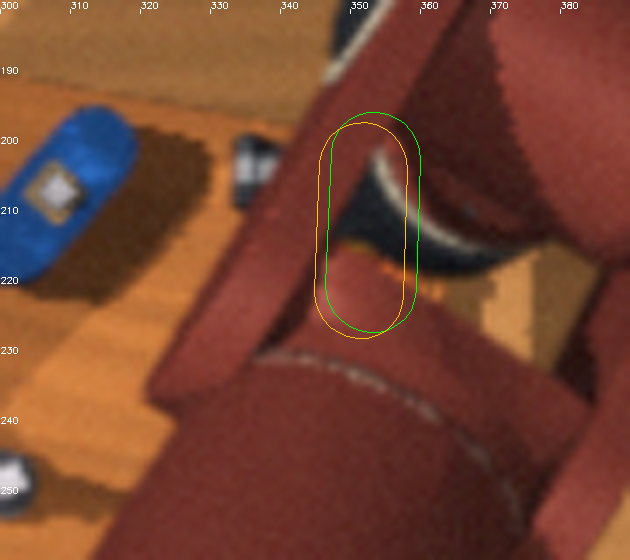

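View pics/g_s.png

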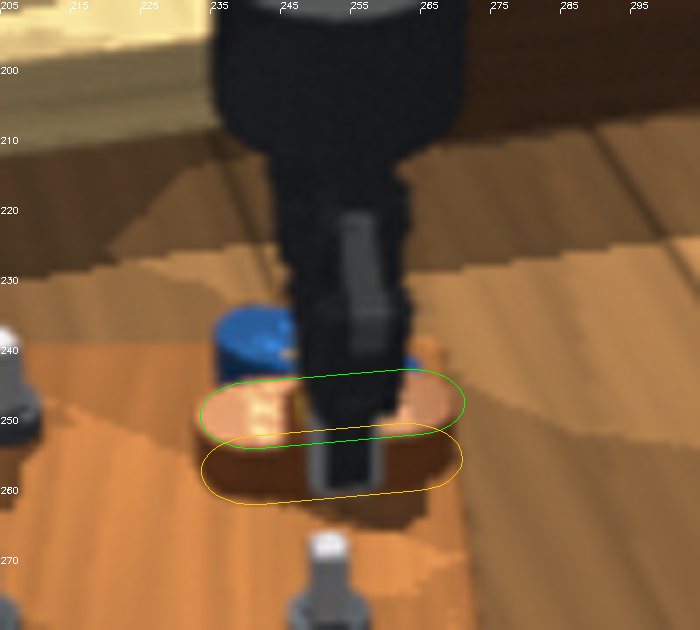

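```bash
cat >> h.py <<'E'
def lower(x,y,a,z0,z1,step=.003,lim=10):
    """step down; stop on force"""
    z=z0
    while z>z1+1e-6:
        z=max(z-step,z1); lin([x,y,z],.05,a); f=np.array(read_wrist_force()); m=np.array(read_ft_torque()); p=np.array(read_tool_pos())
        print("z%.4f act%.4f"%(z,p[2]),"F",f.round(1),"M",m.round(2),"op%.4f"%read_opening())
        if f[2]>lim or np.linalg.norm(f)>20: return z
    return z
E
python3 - <<'E'
from h import *
a=best([.530,-.283,.08],84)
lin([.530,-.283,.066],.1,a)
lower(.530,-.283,a,.066,.033)
st()
E
```

```text
z0.0630 act0.0634 F [-0.1  0.5 -1.1] M [-0.04 -0.01  0.02] op0.0331
z0.0600 act0.0598 F [ 0.8 -0.2 -0.1] M [-0.01  0.02 -0.07] op0.0335
z0.0570 act0.0569 F [ 2.5 -0.1 -2.1] M [-0.11 -0.28  0.03] op0.0333
z0.0540 act0.0539 F [ 2.8 -1.4 -2.6] M [-0.14 -0.44 -0.05] op0.0332
z0.0510 act0.0508 F [ 3.1 -0.8 -3. ] M [-0.23 -0.58  0.04] op0.0332
z0.0480 act0.0478 F [ 3.3 -0.9 -2.7] M [-0.23 -0.68 -0.07] op0.0332
z0.0450 act0.0449 F [ 4.4 -1.4 -3.4] M [-0.22 -0.71 -0.03] op0.0332
z0.0420 act0.0419 F [ 4.8 -2.2 -1.8] M [-0.25 -0.8   0.01] op0.0332
z0.0390 act0.0389 F [ 5.2 -1.8 -2.4] M [-0.27 -0.79 -0.07] op0.0333
z0.0360 act0.0359 F [ 5.4 -1.2 -1.4] M [-0.31 -0.86 -0.03] op0.0331
z0.0330 act0.0328 F [ 5.4 -1.5 -0.1] M [-0.28 -0.88  0.04] op0.0327
t22.5 tcp [ 0.5303 -0.2831  0.0328] F [ 5.3713 -1.504  -0.0533] M [-0.278  -0.8782  0.0415] op 0.0327
```

```bash
cat >> h.py <<'E'
def seat_release(x,y,a,z,op=.05,up=.2,press=8):
    for _ in range(6):
        z-=.001; lin([x,y,z],.03,a)
        if read_wrist_force()[2]>press: break
    st(); grip(op); sleep(.1); st(); lin([x,y,.09],.15); lin([x,y,up],.25)
E
python3 - <<'E'
from h import *
p=read_tool_pos(); a=best([.530,-.283,.0328],84)
seat_release(.530,-.283,a,.033)
go([.45,.0,.3],90)
t=cam("top","t2"); s=cam("side")
crop(t,85,170,160,130,5,"d_top2"); crop(s,170,220,110,90,7,"b_side2")
E
```

```text
t23.0 tcp [ 0.5303 -0.2831  0.0326] F [ 0.2604  1.5785 10.705 ] M [ 0.3765  0.0057 -0.0234] op 0.0330
t23.4 tcp [ 0.5291 -0.2825  0.03  ] F [0.7686 0.1801 0.1477] M [ 0.039  -0.0285 -0.0108] op 0.0497
```

View pics/t2.png

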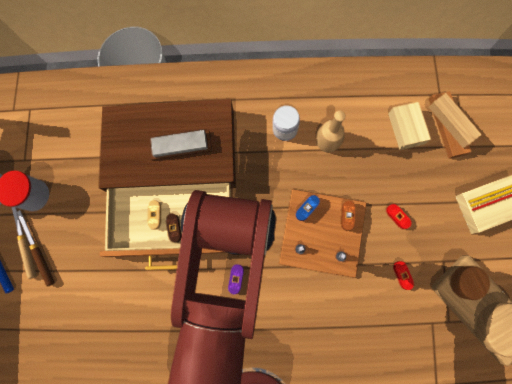

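View pics/b_side2.png

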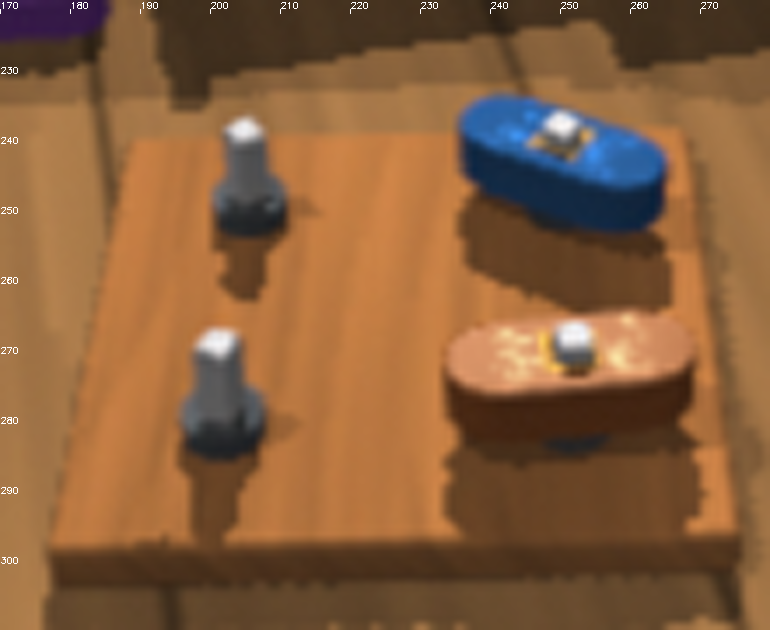

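The orange handle is seated on B, with the spindle standing out of it at side (252,268). The walnut handle now looks shifted in the top view, so I'll check it.

Run:
```python
from h import *
go([.40,-.25,.3],90)
t=cam("top"); crop(t,85,170,160,130,5,"d_top3")
```

```text
(no output)
```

View pics/d_top3.png

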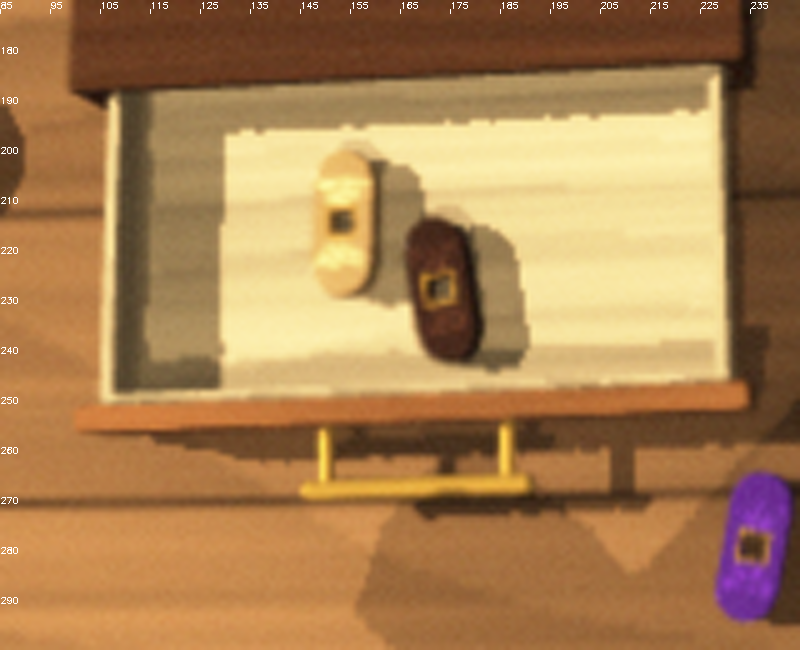

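The walnut was knocked to about (173,228). I'll measure it again, grip it 7 mm toward the front to clear the beech, and take it to D.

Run:
```python
from h import *
t=cam("top"); o=.5
P=[at(t,85+x/5-o,170+y/5-o,.044) for x,y in ((440,288),(435,217),(454,362))]
d=P[1]-P[2]; a=np.degrees(np.arctan2(d[1],d[0])); m=(P[0]+(P[1]+P[2])/2)/2; print(P,np.linalg.norm(d),a,m)
u=np.array([np.cos(np.radians(a)),np.sin(np.radians(a))])
c=m[:2]-.007*u-[.001,0]
k=pick(c,a,op=.044); print(k)
off=m[:2]-[.001,0]-c
al=-36-a; R=np.array([[np.cos(np.radians(al)),-np.sin(np.radians(al))],[np.sin(np.radians(al)),np.cos(np.radians(al))]])
tp=np.array([.4168,-.2592])-R@off; kp=k+al; print("target",tp,kp, inverse_kinematics(np.array([*tp,.1]),Rdown(kp)))
move_ptp(np.array([*tp,.15]),Rdown(kp)); lin([*tp,.095],.1); st()
s=cam("side"); dd=read_tool_pos(); dd=np.array(dd)[:2]+R@off
crop(s,155,200,110,90,7,"g_s2",[(slot(dd,-36,.095-.0047+.022),(0,255,0)),(slot(dd,-36,.095-.0047),(0,200,255))])
```

```text
[array([0.5099, 0.2102, 0.044 ]), array([0.5504, 0.2136, 0.044 ]), array([0.4681, 0.2018, 0.044 ])] 0.0831075640214599 8.203415580993243 [0.5096 0.2089 0.044 ]
t30.2 tcp [0.5012 0.2078 0.0253] F [ 0.037  -0.2976  0.609 ] M [0.0181 0.0319 0.0097] op 0.0440
t30.5 tcp [0.5019 0.208  0.0264] F [0.6989 0.7315 0.3484] M [-0.0042 -0.0587 -0.0039] op 0.0329
t31.5 tcp [0.5007 0.2077 0.1783] F [-0.0079 -0.0949 -0.4643] M [ 0.0631  0.0332 -0.022 ] op 0.0330
98.20341558099324
target [ 0.4111 -0.2551] 53.99999999999999 [-40.6386  -9.8285 117.7407  -0.      72.0878 -94.6386]
t33.9 tcp [ 0.4115 -0.2552  0.0954] F [ 0.7323 -0.0696 -0.6805] M [-0.0508 -0.0096  0.031 ] op 0.0329
```

View pics/g_s2.png

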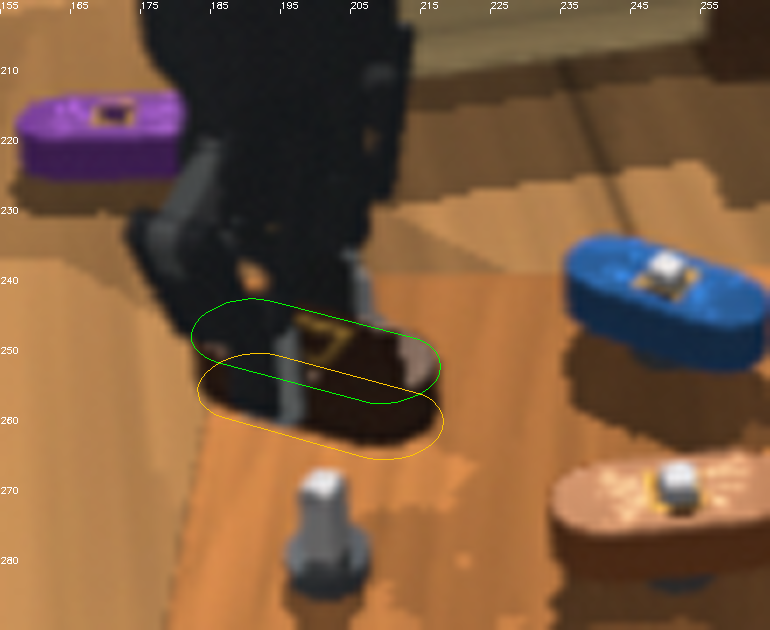

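Run:
```python
from h import *
x,y=.4111,-.2551
lin([x,y,.066],.1,54)
z=lower(x,y,54,.066,.024); st()
```

```text
z0.0630 act0.0634 F [-0.1  0.4 -0.8] M [0.02 0.07 0.  ] op0.0331
z0.0600 act0.0598 F [-0.4  0.5 -1.4] M [ 0.02  0.02 -0.01] op0.0331
z0.0570 act0.0567 F [ 0.2 -0.3 -0.7] M [-0.02  0.03  0.04] op0.0327
z0.0540 act0.0537 F [ 0.3 -0.5 -0.8] M [0.01 0.01 0.01] op0.0331
z0.0510 act0.0507 F [ 0.2  0.  -0.4] M [ 0.    0.02 -0.05] op0.0333
z0.0480 act0.0477 F [-0.2  0.1 -0.4] M [-0.   -0.05 -0.02] op0.0327
z0.0450 act0.0447 F [-0.6 -0.4 -1.1] M [ 0.03 -0.06  0.05] op0.0329
z0.0420 act0.0417 F [ 0.5 -0.2 -0.6] M [ 0.02 -0.05  0.01] op0.0331
z0.0390 act0.0387 F [-0.5  0.  -0.7] M [ 0.    0.03 -0.05] op0.0332
z0.0360 act0.0357 F [ 0.4 -0.6 -0.4] M [ 0.01 -0.04 -0.  ] op0.0326
z0.0330 act0.0327 F [-0.2  0.3 -0. ] M [0.02 0.04 0.03] op0.0330
z0.0300 act0.0323 F [-6.5  5.5 15.6] M [ 0.88  1.08 -0.06] op0.0333
t37.4 tcp [ 0.4114 -0.2553  0.0323] F [-6.5232  5.5323 15.6166] M [ 0.8757  1.0786 -0.0626] op 0.0333
```

It went home at z 0.0323 with no side load. I'll release it and look at the beech.

Run:
```python
from h import *
x,y=.4111,-.2551
lin([x,y,.032],.03,54); grip(.05); sleep(.1); st(); lin([x,y,.09],.15); lin([x,y,.2],.25)
go([.40,-.28,.3],54)
t=cam("top"); s=cam("side"); crop(t,85,170,160,130,5,"d_top4"); crop(s,170,220,110,90,7,"b_side4")
```

```text
t38.0 tcp [ 0.411  -0.255   0.0318] F [ 0.4021  0.3402 -0.2502] M [-0.0206  0.045  -0.0252] op 0.0499
```

View pics/d_top4.png

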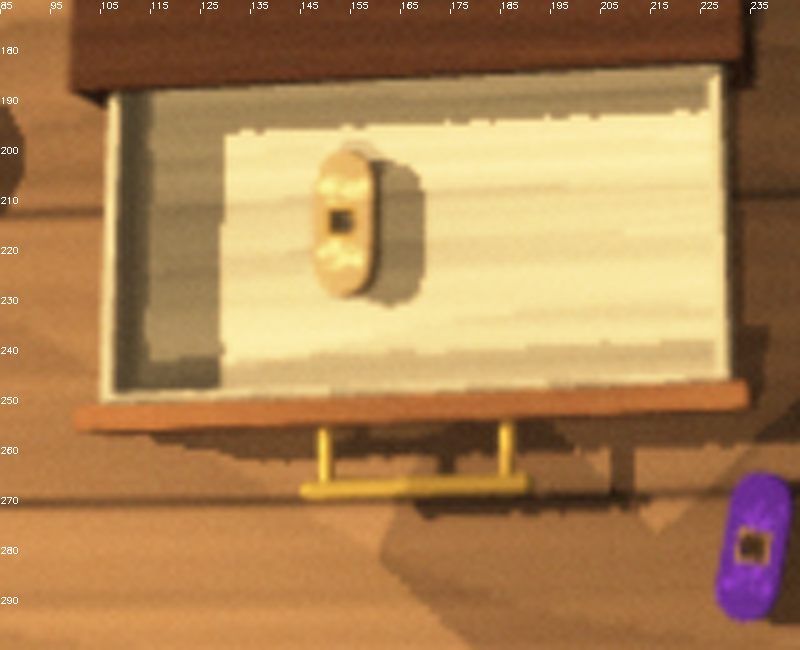

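View pics/b_side4.png

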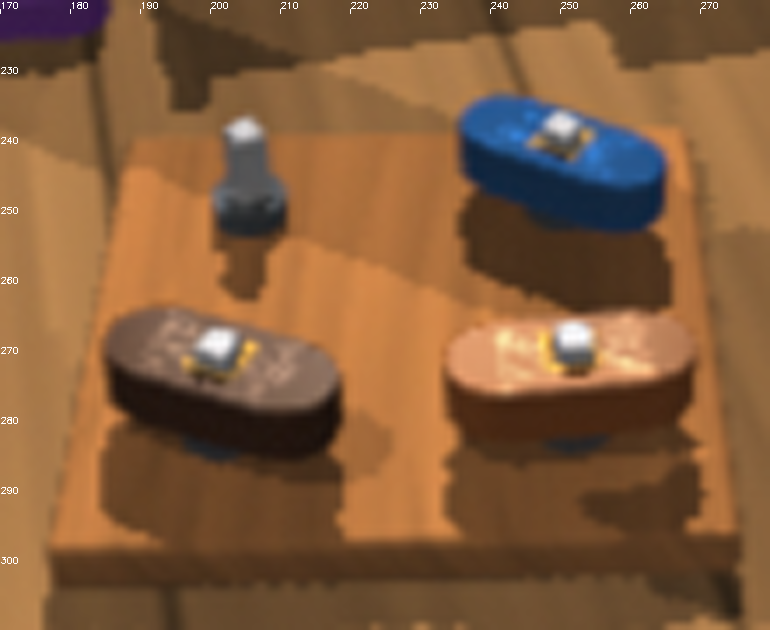

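Walnut and orange are both seated. Now the beech, at (154,214) and unmoved, goes to C.

Run:
```python
from h import *
k=pick((.5473,.2653),-.7,op=.055); 
kp=k+16.7; tp=[.4409,-.1457]; print(kp)
move_ptp(np.array([*tp,.15]),Rdown(kp)); lin([*tp,.066],.1)
print("op",read_opening())
z=lower(*tp,kp,.066,.030); st(); print(z,kp)
```

```text
t43.3 tcp [0.5468 0.2651 0.0252] F [-0.3855 -0.1153 -0.3309] M [ 0.093   0.0473 -0.0103] op 0.0550
t43.8 tcp [0.5479 0.2655 0.0267] F [ 0.3493 -0.215   2.313 ] M [0.0247 0.0176 0.0003] op 0.0327
t44.7 tcp [0.5463 0.2649 0.1781] F [-0.3834  0.1896 -0.5624] M [ 0.0202  0.0263 -0.0271] op 0.0329
106.0
op 0.032960939162088344
z0.0630 act0.0633 F [ 0.3 -0.3 -1.1] M [ 0.02  0.   -0.01] op0.0329
z0.0600 act0.0598 F [-0.5  0.   0.1] M [ 0.01 -0.01 -0.02] op0.0330
z0.0570 act0.0567 F [ 0.2  0.3 -0.6] M [ 0.13  0.03 -0.03] op0.0331
z0.0540 act0.0535 F [-1.   1.5 -1.1] M [0.13 0.1  0.04] op0.0334
z0.0510 act0.0506 F [ 0.4  1.5 -0.9] M [ 0.24 -0.01  0.05] op0.0332
z0.0480 act0.0476 F [ 0.4  1.6 -0.9] M [ 0.33 -0.03 -0.  ] op0.0331
z0.0450 act0.0446 F [ 0.5  3.  -1.1] M [ 0.46 -0.06  0.01] op0.0331
z0.0420 act0.0417 F [ 0.2  3.5 -1.6] M [ 0.57 -0.07 -0.01] op0.0330
z0.0390 act0.0387 F [ 0.2  3.8 -2. ] M [ 0.66 -0.05  0.01] op0.0330
z0.0360 act0.0358 F [-0.2  3.8 -0.5] M [0.75 0.04 0.01] op0.0333
z0.0330 act0.0329 F [ 0.   5.  -0.3] M [ 0.83 -0.03  0.01] op0.0330
z0.0300 act0.0326 F [-9.4 10.2 19.4] M [ 1.62  1.63 -0.01] op0.0333
t50.2 tcp [ 0.441  -0.1455  0.0326] F [-9.3922 10.2016 19.3951] M [ 1.6197  1.6343 -0.0081] op 0.0333
0.03 106.0
```

Run:
```python
from h import *
x,y=.4409,-.1457
lin([x,y,.032],.03,106); grip(.05); sleep(.1); st(); lin([x,y,.09],.15); lin([x,y,.2],.25)
go([.40,.05,.3],106)
t=cam("top"); s=cam("side"); 
A=(.5544,-.1715)
crop(t,275,180,100,100,6,"b_top5",[(slot(A,a,.050),c) for a,c in ((-35,(0,255,0)),)]+[(circ((.4409,-.1480),.002,.058),(0,0,255))]); crop(s,170,220,110,90,7,"b_side5",[(slot((.5544,-.1698),-35,.05),(0,255,0))])
```

```text
t50.9 tcp [ 0.4411 -0.1462  0.0322] F [-0.0078  0.3035 -0.5086] M [ 0.0404 -0.0182  0.0103] op 0.0499
```

View pics/b_top5.png

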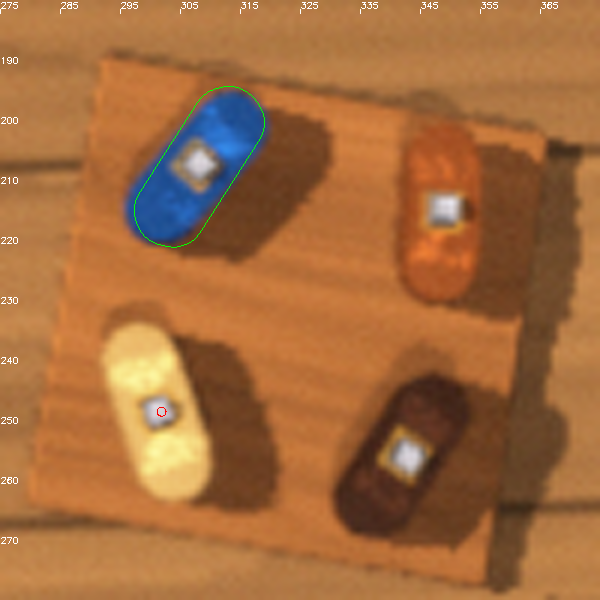

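View pics/b_side5.png

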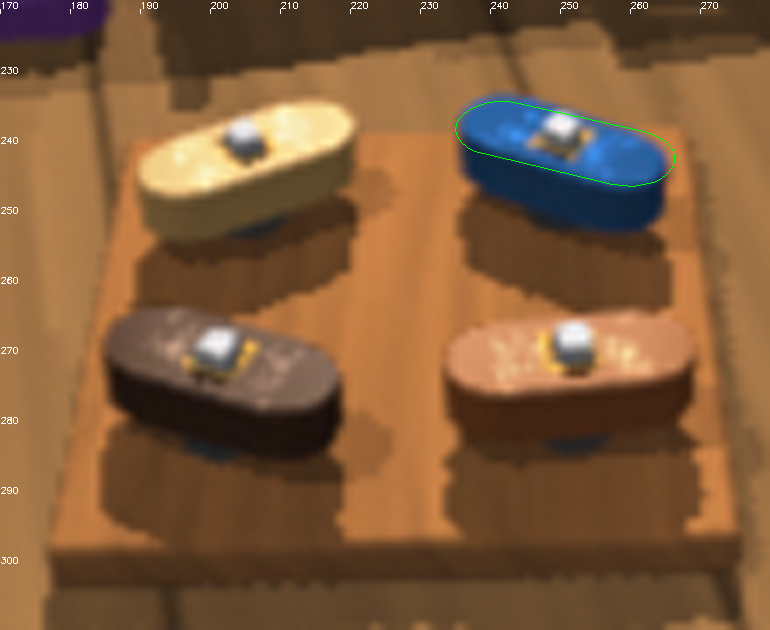

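All three wooden handles are seated. Now the blue one comes off A, at about -39°, and goes into the drawer.

Run:
```python
from h import *
k=pick((.5538,-.170),-39,z=.032,op=.05); 
kp=k+39.8; tp=[.52,.24]
print(inverse_kinematics(np.array([*tp,.1]),Rdown(kp)) is not None)
move_ptp(np.array([*tp,.18]),Rdown(kp)); st(); lin([*tp,.05],.12)
z=lower(*tp,kp,.05,.0265,step=.004,lim=4); st()
grip(.055); sleep(.1); lin([*tp,.18],.2)
go([.40,-.1,.3],90); t=cam("top","t6"); s=cam("side"); crop(t,85,170,160,130,5,"d_top6"); crop(t,275,180,100,100,6,"b_top6")
```

```text
t55.6 tcp [ 0.5533 -0.1698  0.0312] F [ 0.7035 -0.8155 -0.1938] M [ 0.029  -0.0198  0.0183] op 0.0502
t56.0 tcp [ 0.5543 -0.1702  0.0326] F [-0.2782 -0.5671  1.5249] M [-0.0805 -0.046  -0.0426] op 0.0334
t56.9 tcp [ 0.5528 -0.1696  0.1781] F [ 0.0672  0.7419 -0.0583] M [-0.0127  0.0283  0.0106] op 0.0332
True
t58.4 tcp [0.5204 0.2391 0.1798] F [ 0.0377  0.5296 -0.8168] M [ 0.0136 -0.02    0.0352] op 0.0333
z0.0460 act0.0461 F [ 0.3 -0.2 -0.7] M [0.01 0.   0.01] op0.0337
z0.0420 act0.0416 F [-0.2  0.3 -0.7] M [ 0.03 -0.04 -0.02] op0.0335
z0.0380 act0.0375 F [-0.6  0.7 -1. ] M [-0.01 -0.01  0.02] op0.0334
z0.0340 act0.0336 F [ 0.9 -0.2 -0.6] M [0.01 0.02 0.02] op0.0335
z0.0300 act0.0296 F [1.2 0.7 0.3] M [-0.03  0.07 -0.05] op0.0335
z0.0265 act0.0266 F [ 0.5 -0.2  0. ] M [-0.02 -0.08 -0.  ] op0.0334
t61.2 tcp [0.5202 0.2401 0.0266] F [ 0.5231 -0.1663  0.006 ] M [-0.0213 -0.0799 -0.0038] op 0.0334
```

View pics/d_top6.png

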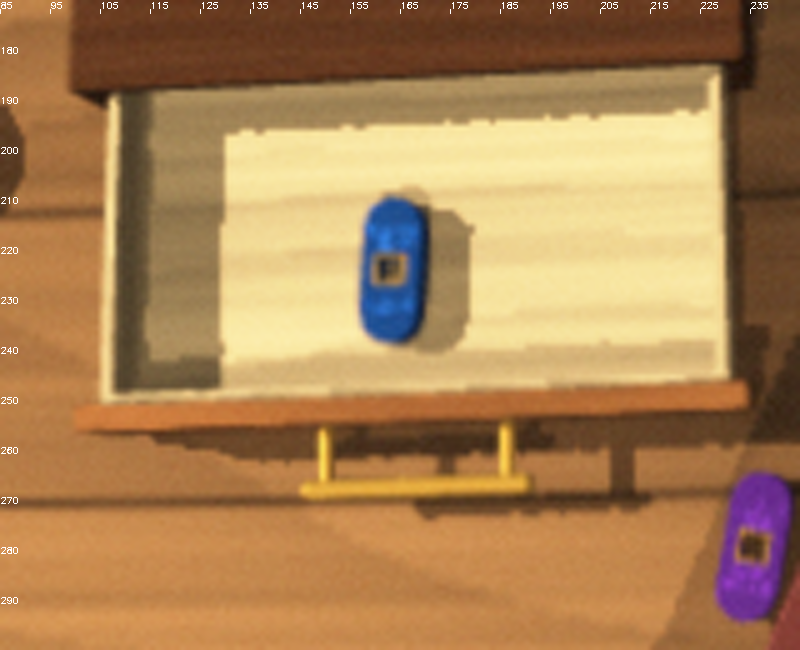

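View pics/t6.png

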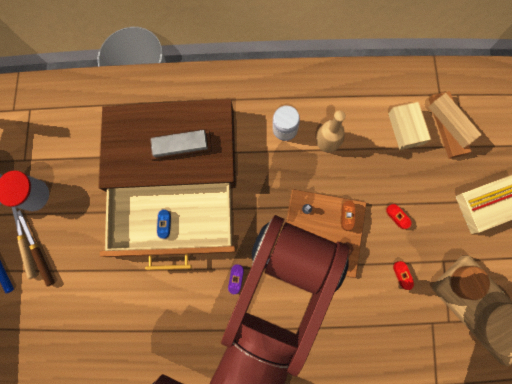

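The blue handle lies flat in the drawer at (163,224). Now to close it.

Run:
```python
from h import *
import math
grip(.026); k=go([.3895,.2235,.2],.8); lin([.3895,.2235,.06],.15); lin([.3895,.2235,.030],.06); st()
grip(0,40); st(); p=np.array(read_tool_pos()); p[2]=.030
d=np.array([math.cos(math.radians(.8)),math.sin(math.radians(.8)),0])
for s in [.03,.08,.13,.165,.174,.178,.180,.182,.184,.186]:
    lin(p+d*s,.06); st()
    if abs(read_wrist_force()[0])>15: break
```

```text
t67.4 tcp [0.3893 0.2234 0.0297] F [0.1374 0.4234 0.337 ] M [ 0.0052 -0.0739 -0.0225] op 0.0257
t67.7 tcp [0.3899 0.2236 0.0305] F [ 0.3067 -0.2568  0.4964] M [-0.0603 -0.1086  0.0461] op 0.0094
t68.4 tcp [0.4208 0.2242 0.0305] F [ 0.7944 -0.8674  4.7548] M [-0.069  -0.1494  0.0495] op 0.0094
t69.4 tcp [0.4703 0.225  0.0305] F [ 1.8337 -0.943   4.83  ] M [ 0.0088 -0.101   0.0262] op 0.0095
t70.3 tcp [0.5203 0.2259 0.0305] F [ 0.6593 -0.0417  4.1887] M [ 0.1573 -0.1377  0.0109] op 0.0090
t71.1 tcp [0.5552 0.2265 0.0305] F [0.5459 1.2847 5.5974] M [ 0.1606 -0.0664  0.0371] op 0.0094
t71.4 tcp [0.5643 0.2266 0.0305] F [1.8511 1.8084 5.2585] M [ 0.3457 -0.1818  0.0185] op 0.0094
t71.6 tcp [0.5681 0.2267 0.0305] F [0.9172 2.3811 5.4491] M [ 0.3292 -0.0897  0.0273] op 0.0093
t71.9 tcp [0.5699 0.2267 0.0305] F [0.8084 2.1931 6.8531] M [ 0.4056 -0.0013  0.0399] op 0.0097
t72.1 tcp [0.5712 0.2267 0.0305] F [-1.6133  2.1167  7.0367] M [0.3229 0.342  0.0377] op 0.0095
t72.4 tcp [0.5712 0.2267 0.0304] F [-9.765   1.6852 13.7922] M [0.1885 1.4795 0.0096] op 0.0092
t72.6 tcp [0.5712 0.2267 0.0304] F [-15.3795   0.0064  19.9921] M [0.0628 2.6213 0.0255] op 0.0096
```

Run:
```python
from h import *
p=np.array(read_tool_pos()); lin([p[0],p[1],.030],.03); grip(.026); st(); lin([p[0],p[1],.2],.15)
go([.3,-.5,.3],0); st()
t=cam("top","t7"); s=cam("side","s7"); crop(t,90,90,150,125,5,"c_top7"); crop(s,170,220,110,90,7,"b_side7")
```

```text
t73.2 tcp [0.5691 0.2264 0.0289] F [-4.3724  0.12    5.5922] M [-0.0695  0.4879  0.0163] op 0.0258
t77.3 tcp [ 0.3006 -0.4996  0.2998] F [-0.2237 -0.6211  0.5483] M [-0.015  -0.0553  0.0196] op 0.0259
```

View pics/t7.png

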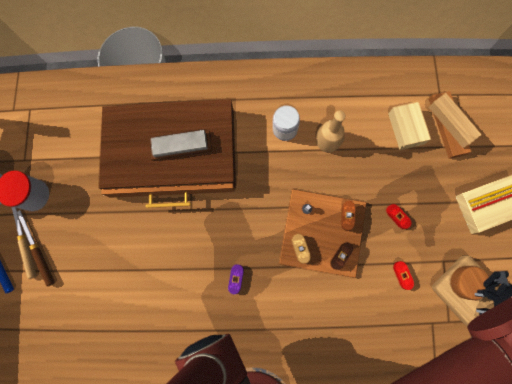

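View pics/c_top7.png

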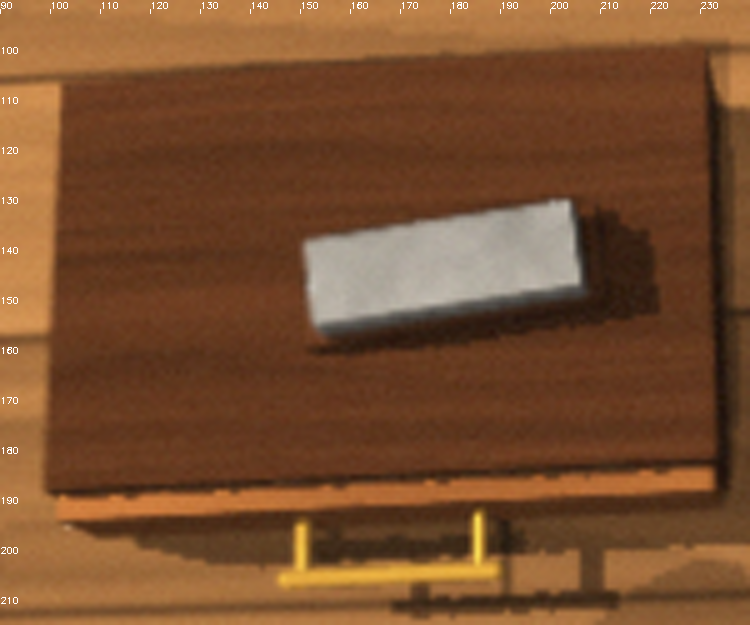

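View pics/b_side7.png

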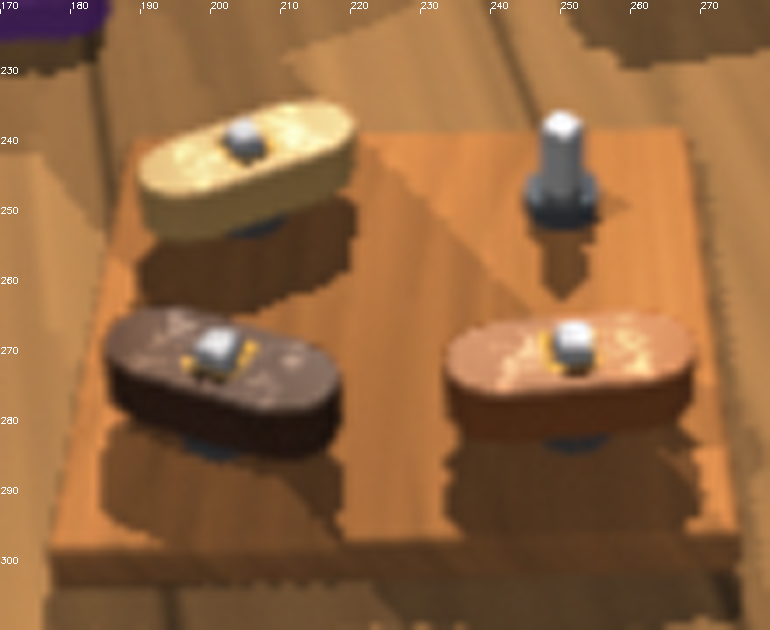

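The drawer is shut: the gap that showed at the start is gone, and the front sits against the chest at about y 187–192 in the top view. All three handles are on their collars, the fourth spindle is bare, and the stone, can and mallet haven't moved.

Run:
```python
from plant import *
print(read_t()); finish_job()
```

```text
77.3917
the job is handed in; nothing more can be done
```

The changeover is done and was handed in at 77 s, within the 210 s limit.

- **Handles fitted:** The drawer held three bare handles: orange-brown (cherry or oak, I couldn't tell which), walnut and beech. Each went fully home on its own spindle. All three stopped at the height expected for resting on the collar, and the last side picture shows each one seated.
- **Blue handle:** Only one was present. I laid it flat in the drawer and checked it in a picture before closing. The spindle it came off is now bare, as there were only three handles to fit.
- **Drawer:** It looked slightly ajar at the start. I pushed it in until it met a firm stop at about 15 N, and the last top picture shows no gap.
- **Disturbances:** The walnut was knocked a few centimetres aside mid-run, so I measured it again before picking it up. I saw no grip slip.
- **Checks that disagreed:**
  - The two cameras differed by about 3 mm in y on the board; positions between the two fitted all three handles.
  - The walnut looked about 2 pixels higher than predicted while held, but it still seated at the right height.
  - The gripper met about 14 N of upward contact when it first came down on the drawer bar, well under the 40 N limit.
- **Left alone:** The can, mallet, stone and the purple and red look-alikes stand where they were in the final picture.

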